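# Confirm a pick list on the packing bay's confirm keys

## Task

The pick list reads: roll of packing tape, then tape measure, then stapler. Confirm it in that order by pressing, lightly with the fingertips, the square key of the confirm unit standing right in front of each of these things (on the robot's side of it) down to its stop, where it stays. Leave the key in front of the small carton up, and do not lift or shift the goods or the pens and the eraser lying between the units.

Things in the scene. Friction and masses are not known exactly. Their poses are not given: they have to be found in the camera images.
- unit_tape: confirm unit fixed to the table with its roll of packing tape standing about 0.15 m behind it (seen from the robot): a flat grey box 96 mm (x) x 76 mm (y), 34 mm high, with a square white key on top and a blank black window behind the key; origin at the centre of its underside, x away from the robot (turned by up to 0.1 rad), z up. All four units look the same
- keytop_tape (a point): centre of the top face of the key of the unit in front of the roll of packing tape; the key is 46 x 46 mm and its top stands 62 mm above the table, 28 mm above its unit, when it is up
- key_tape (a joint): travel of that key: 0 up, 0.012 m at its stop, straight down; it moves under about 3 N, has no return spring and stays where it is pushed to. On its stem sits a sprung cap (2 N per mm, 9 mm of give), so the top face moves 1 to 2 mm more than the key while being pushed, and at the stop the push rises gently: pushing the top face 14 to 17 mm down from its up position seats the key with 4 to 10 N. it counts as pressed beyond 0.008 m
- tape: a ring-shaped roll of brown packing tape, 101 mm across, 48 mm high, lying flat, loose, behind its confirm unit; origin at the centre of its underside
- unit_measure: confirm unit fixed to the table with its tape measure standing about 0.15 m behind it (seen from the robot): a flat grey box 96 mm (x) x 76 mm (y), 34 mm high, with a square white key on top and a blank black window behind the key; origin at the centre of its underside, x away from the robot (turned by up to 0.1 rad), z up. All four units look the same
- keytop_measure (a point): centre of the top face of the key of the unit in front of the tape measure; the key is 46 x 46 mm and its top stands 62 mm above the table, 28 mm above its unit, when it is up
- key_measure (a joint): travel of that key: 0 up, 0.012 m at its stop, straight down; it moves under about 3 N, has no return spring and stays where it is pushed to. On its stem sits a sprung cap (2 N per mm, 9 mm of give), so the top face moves 1 to 2 mm more than the key while being pushed, and at the stop the push rises gently: pushing the top face 14 to 17 mm down from its up position seats the key with 4 to 10 N. it counts as pressed beyond 0.008 m
- measure: a chunky tape measure, 62 x 71 mm, 42 mm high, loose, behind its confirm unit; origin at the centre of its underside
- unit_stapler: confirm unit fixed to the table with its stapler standing about 0.15 m behind it (seen from the robot): a flat grey box 96 mm (x) x 76 mm (y), 34 mm high, with a square white key on top and a blank black window behind the key; origin at the centre of its underside, x away from the robot (turned by up to 0.1 rad), z up. All four units look the same
- keytop_stapler (a point): centre of the top face of the key of the unit in front of the stapler; the key is 46 x 46 mm and its top stands 62 mm above the table, 28 mm above its unit, when it is up
- key_stapler (a joint): travel of that key: 0 up, 0.012 m at its stop, straight down; it moves under about 3 N, has no return spring and stays where it is pushed to. On its stem sits a sprung cap (2 N per mm, 9 mm of give), so the top face moves 1 to 2 mm more than the key while being pushed, and at the stop the push rises gently: pushing the top face 14 to 17 mm down from its up position seats the key with 4 to 10 N. it counts as pressed beyond 0.008 m
- stapler: a desk stapler, 36 mm wide, 150 mm long, 54 mm high, standing lengthwise away from the robot, loose, behind its confirm unit; origin at the centre of its underside
- unit_carton: confirm unit fixed to the table with its small carton standing about 0.15 m behind it (seen from the robot): a flat grey box 96 mm (x) x 76 mm (y), 34 mm high, with a square white key on top and a blank black window behind the key; origin at the centre of its underside, x away from the robot (turned by up to 0.1 rad), z up. All four units look the same
- keytop_carton (a point): centre of the top face of the key of the unit in front of the small carton; the key is 46 x 46 mm and its top stands 62 mm above the table, 28 mm above its unit, when it is up
- key_carton (a joint): travel of that key: 0 up, 0.012 m at its stop, straight down; it moves under about 3 N, has no return spring and stays where it is pushed to. On its stem sits a sprung cap (2 N per mm, 9 mm of give), so the top face moves 1 to 2 mm more than the key while being pushed, and at the stop the push rises gently: pushing the top face 14 to 17 mm down from its up position seats the key with 4 to 10 N. it counts as pressed beyond 0.008 m
- carton: a small closed cardboard carton, 66 x 128 mm, 48 mm high, standing lengthwise away from the robot, loose, behind its confirm unit; origin at the centre of its underside
- marker: marker pen, 18 x 138 mm, 20 mm high, lying loose on the table between two units, its long side pointing away from the robot; origin at the centre of its underside
- eraser: eraser in a card sleeve, 23 x 45 mm, 12 mm high, lying loose on the table between two units, its long side pointing away from the robot; origin at the centre of its underside
- pen: thin pen, 10 x 148 mm, 12 mm high, lying loose on the table between two units, its long side pointing away from the robot; origin at the centre of its underside

How it is judged (in metres and radians):
On the way, in this order (a step that is already met when the one before it is completed fails the run):
1. the key in front of the roll of packing tape is down (value of joint key_tape above 0.008 m), for 0.1 s.
2. the key in front of the tape measure is down (value of joint key_measure above 0.008 m), for 0.1 s.
3. the key in front of the stapler is down (value of joint key_stapler above 0.008 m), for 0.1 s.
At the end, for the whole second after the job is handed in: the keys in front of the tape roll, the tape measure and the stapler are each down by more than 8 mm of their 12 mm, the key in front of the small carton is less than 3 mm down, and the goods and the things between the units rest within 12 mm of where they stood (value of joint each of key_tape, key_measure, key_stapler above 0.008 m and value of joint key_carton below 0.003 m and distance of each of tape, measure, stapler, carton, marker, eraser, pen from where it was at the start of the episode below 0.012 m and linear speed of each of tape, measure, stapler, carton below 0.02 m/s); the robot touches nothing.
It fails at once if a key is pressed before the key of the thing listed ahead of it is down ((value of joint key_measure above 0.003 m and value of joint key_tape below 0.008 m) or (value of joint key_stapler above 0.003 m and value of joint key_measure below 0.008 m)).
It fails at once if the key in front of the small carton is pressed (3 mm or more) (value of joint key_carton above 0.003 m).
It fails at once if a unit is pushed hard (more than 25 N) (contact force between any of the fingers, the arm and unit_tape above 25 N or contact force between any of the fingers, the arm and unit_measure above 25 N or contact force between any of the fingers, the arm and unit_stapler above 25 N or contact force between any of the fingers, the arm and unit_carton above 25 N).
It fails at once if one of the goods or a thing lying among the units is shifted or lifted by more than 12 mm (distance of any of tape, measure, stapler, carton, marker, eraser, pen from where it was at the start of the episode above 0.012 m).
It also fails if it takes over 45 s, if anything falls off the work surface, if the arm or the gripper's body presses on something with over 40 N, if the wrist force passes 120 N, or if a joint passes its speed limit or range.

## Robot

A 6-joint arm with a two-finger parallel gripper is mounted at the origin on a cart in front of the work surface, level with it; the furniture and walls round the work are solid. World frame = base frame: x ahead of the robot, y to its left, z up, the work surface at z = 0. Lengths are in m, angles in degrees, forces in N, time in s.
With the tool pointing down it reaches from about 0.325 to 0.85 m from the base axis. Payload 15.5 kg.
Tool frame: the origin (TCP) lies midway between the tips of the shut fingers; the grasp point (between the pads) lies 19 mm behind it; z points along the fingers, y is the line along which they close (so a half turn about z gives the same grasp; the last joint's range is limited). The gripper opens to 91 mm and grips with 3 to 60 N. Pads are 32 mm wide; open, the fingers measure 118 mm over their backs; the gripper's body (76 mm by 178 mm) begins 60 mm behind the grasp point.
Start: joints at [-80.816, 28.281, 77.091, -0, 74.628, -5.472], TCP at [0.158, -0.605, 0.174] pointing down, gripper open.
Joint ranges: [-166.48, 166.48], [-47.26, 123.95], [12.59, 153.08], [-70.14, 250.14], [6.76, 159.57], [-176.63, 176.63]. Speed limits (degrees/s): [108.29, 108.29, 147.25, 172.46, 172.46, 172.46].

## Interface

Orientations are given as a 3x3 rotation matrix whose columns are the frame's x, y, z axes.
In Python, from bench import ctrl gives the robot as it stands. The module is installed in compiled form; this text tells all that it offers. Calls block until the motion is done:
- ctrl.goto(position, orientation): joint-space move of the TCP to a pose.
- ctrl.move_l(position, vel=0.15, ori=None, contact_N=None): straight line of the TCP; ori=None keeps the orientation; vel is the mean speed in m/s. With contact_N (N) it stops when the force on the tool has changed by that much, and returns True; else False.
- ctrl.movej(angles): joint-space move.
- ctrl.command_gripper(opening): opening from 0.0 (shut) to 1.0 (fully open); the grip force is fixed at half the most; returns when the fingers have stopped.
- ctrl.sleep(seconds).
- ctrl.ik(position, orientation): joint angles nearest the present ones, or None.
- ctrl.read_camera(name): name is "side" or "top"; returns the picture (400x640x3 uint8, blue, green, red); there is no depth.
- ctrl.camera_params(name): a dict with "fx", "fy", "cx", "cy" (pixels), "pose" (4x4, takes a point from camera to world coordinates). Camera axes: x right, y up, looking along -z (the intrinsics and any distortion apply to the point x, -y, -z); pixel columns grow to the right and rows downward; lengths in m; the calibration is good to about 2 mm. A picture is of the moment at which its call begins. camera_params takes no time and is no camera call.
A pose or a line that the arm cannot do raises ctrl.MotionError and nothing moves.
- ctrl.sign_off(): hands the job in; it is judged then, once.
Readings, each from a call of its own:
- ctrl.current_t(): time.
- ctrl.current_q(): joint angles.
- ctrl.current_dq(): joint speeds.
- ctrl.current_effort(): joint torques, N m.
- ctrl.current_tool_pos(): TCP position.
- ctrl.current_eef_rot(): TCP orientation.
- ctrl.current_contact_force(): force on the tool from outside, world axes, zero at the start.
- ctrl.current_wrist_torque(): the same for the moment, N m.
- ctrl.current_grip_width(): opening from 0.0 (shut) to 1.0 (fully open).
- ctrl.current_grasp_force(): force on a finger pad.
Only numpy, scipy, OpenCV 4.12 (cv2) and the standard library are available. Lean on these libraries where they do the work, as an engineer would, in place of code of your own. Each camera call takes 0.05 s, during which the arm holds its last target. There are 200 camera calls.

## Working session

There is one attempt and no reset: what is moved stays moved. The work goes in short steps, each a Python script; the robot and the scene stay as the last script left them, time stands still between calls to the robot, and variables do not carry over. Pictures are saved under pics/ and viewed, at most 10 in all, crops included, and the job is handed in when it is done.

```bash
mkdir -p pics
python3 - <<'E'
from bench import ctrl
import cv2,numpy as np
for n in("top","side"):
    cv2.imwrite(f"pics/{n}0.png",ctrl.read_camera(n)); p=ctrl.camera_params(n); print(n,{k:(np.round(v,3).tolist()) for k,v in p.items()})
E
```

```text
top {'fx': 390.162, 'fy': 390.162, 'cx': 321.591, 'cy': 198.79, 'pose': [[0.002, 0.99, -0.143, 0.434], [-1.0, 0.005, 0.014, 0.004], [0.015, 0.143, 0.99, 0.926], [0.0, 0.0, 0.0, 1.0]]}
side {'fx': 445.402, 'fy': 445.402, 'cx': 324.438, 'cy': 199.093, 'pose': [[-0.996, 0.039, -0.085, 0.47], [-0.093, -0.536, 0.839, 0.857], [-0.013, 0.843, 0.537, 0.609], [0.0, 0.0, 0.0, 1.0]]}
```

View pics/top0.png

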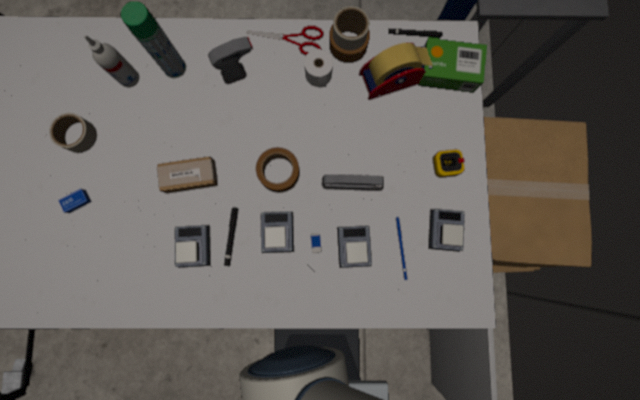

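View pics/side0.png

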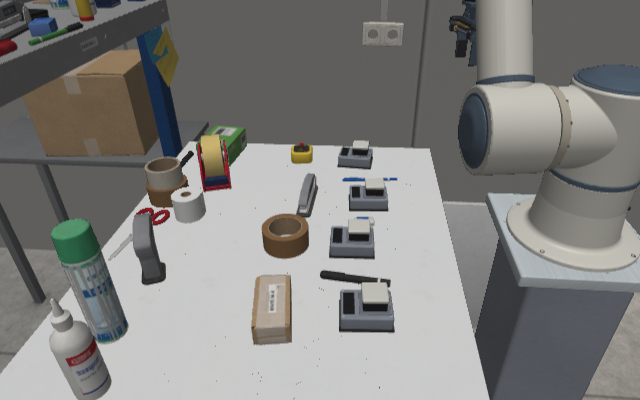

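The top view shows the units (keys) at about (187,251) carton, (277,236) tape, (355,250) stapler and (452,234) measure, each with its item directly above it in the image. Marker, eraser and pen lie between them. The side view agrees. Next I'll measure the keys in both views.

```bash
cat > h.py <<'E'
import numpy as np
def ray(p,uv):
    T=p["pose"]; d=T[:3,:3]@np.array([(uv[0]-p["cx"])/p["fx"],-(uv[1]-p["cy"])/p["fy"],-1.]); return T[:3,3],d
def on_plane(p,uv,z):
    o,d=ray(p,uv); return o+d*(z-o[2])/d[2]
def tri(p1,a,p2,b):
    o,d=ray(p1,a); q,e=ray(p2,b); s=np.linalg.lstsq(np.c_[d,-e],q-o,rcond=None)[0]
    A=o+s[0]*d; B=q+s[1]*e; return (A+B)/2,np.linalg.norm(A-B)
def proj(p,X):
    c=np.linalg.inv(p["pose"])@np.r_[X,1]; return [p["cx"]+p["fx"]*c[0]/-c[2],p["cy"]+p["fy"]*c[1]/c[2]]
E
python3 - <<'E'
import cv2,numpy as np
t=cv2.imread("pics/top0.png");s=cv2.imread("pics/side0.png")
a=[cv2.resize(t[y-35:y+35,x-35:x+35],(390,290),interpolation=cv2.INTER_NEAREST) if 0 else cv2.resize(t[y-25:y+25,x-25:x+25],(200,200),interpolation=cv2.INTER_NEAREST) for x,y in((191,246),(277,232),(355,246),(448,230))]
b=[cv2.resize(s[y-30:y+30,x-30:x+30],(200,200),interpolation=cv2.INTER_NEAREST) for x,y in((370,303),(355,236),(370,193),(356,154))]
cv2.imwrite("pics/crop.png",np.vstack([np.hstack(a),np.hstack(b)]))
for x,y in((187,251),(277,236),(355,250),(452,234)): print(t[y,x-18:x+19].max(1),t[y-12,x])
for x,y in((375,290),(359,226),(375,184),(360,146)): print(s[y,x-18:x+19].max(1))
E
```

```text
[136 138 139 139 134 115 108 133 146 151 149 152 150 151 151 151 153 153
 153 155 151 151 154 152 153 151 129  88  40  35  69  94  91  84  81  83
  73] [91 84 83]
[133 117  94  86  79  89 129 152 158 158 157 157 158 155 155 157 155 156
 154 158 155 156 155 157 154 136 106  97  99  86  81  87  69  46  73 121
 142] [83 75 76]
[128  81  51  74  85  83  78  88  91 108 137 150 153 152 151 149 150 150
 149 149 149 147 147 146 147 145 146 146 143 123  84  77  84  91 112 133
 140] [86 79 80]
[ 82  87  85  76  78  73  42  28  71 117 137 142 142 142 143 141 139 141
 142 139 140 141 140 141 142 138 141 140 130 115 128 139 139 138 136 139
 138] [84 75 74]
[138 138 137 136 101 171 188 189 188 189 188 188 189 188 189 188 188 189
 188 188 188 189 188 189 188 188 187 189 188 189 162 131 173 202 202 201
 201]
[155 156 181 180 181 180 178 157 189 189 189 190 188 189 189 189 189 189
 189 189 188 189 188 188 188 189 189 190 170 139 154 157 187 199 200 201
 201]
[183 183 183 185 201 200 200 196 141 185 189 190 189 190 190 190 190 188
 189 188 189 189 189 189 189 189 187 161 201 200 200 201 201 200 200 200
 200]
[145  98 114 127 133 130 129 113 138 140 145 187 191 192 195 196 196 197
 198 198 196 194 194 191 189 180 107 122 123 122 122 123 123 122 122 121
 100]
```

View pics/crop.png

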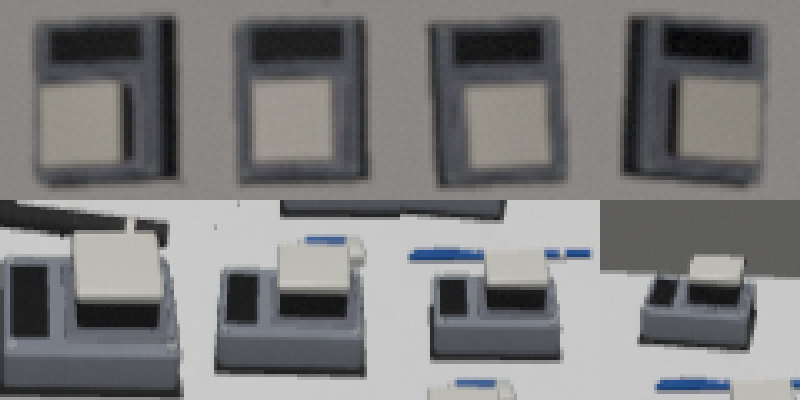

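The crops show all four key tops clearly: in the top view they are bright squares about 20 px wide, and in the side view their top faces sit at about (375,291), (359,225), (375,182.5) and (361,144).

Run:
```python
from bench import ctrl
import cv2,numpy as np,json
from h import *
t=cv2.imread("pics/top0.png").max(2); P=ctrl.camera_params("top");S=ctrl.camera_params("side")
seed=dict(carton=(187,251),tape=(277,236),stapler=(355,250),measure=(452,234))
side=dict(carton=(375.4,291.3),tape=(359.2,224.9),stapler=(375.1,182.5),measure=(360.8,143.8))
good=dict(carton=(187,174),tape=(277,170),stapler=(353,182),measure=(450,163))
K={}
for n,(x,y) in seed.items():
    c=cv2.resize(t[y-18:y+18,x-18:x+18],None,fx=4,fy=4,interpolation=cv2.INTER_LINEAR)
    m=cv2.morphologyEx((c>125).astype(np.uint8),cv2.MORPH_OPEN,np.ones((9,9)))
    _,l=cv2.connectedComponents(m,connectivity=4); q=(l==l[72,72]).astype(np.uint8)
    r=cv2.minAreaRect(cv2.findContours(q,0,2)[0][0])
    px=lambda u:(np.array(u)+.5)/4-.5+[x-18,y-18]
    b=[on_plane(P,px(k),.062) for k in cv2.boxPoints(r)]
    X=on_plane(P,px(r[0]),.062); T,g=tri(P,px(r[0]),S,side[n]); K[n]=X.tolist()
    print(n,px(r[0]).round(1),"X",X.round(4),"tri",T.round(4),"gap",g.round(4),"sides",[round(np.linalg.norm(b[i]-b[i-1])*1e3) for i in range(4)],"good",on_plane(P,good[n],.045).round(3),"sidepx",np.round(proj(S,X),1), "R",np.hypot(*X[:2]).round(3))
json.dump(K,open("keys.json","w"))
```

```text
carton [185.2 251.4] X [0.442  0.2887 0.062 ] tri [0.4417 0.2893 0.0604] gap 0.0007 sides [44, 42, 44, 42] good [0.618 0.3   0.045] sidepx [375.  290.4] R 0.528
tape [274.6 236.6] X [0.4748 0.0945 0.062 ] tri [0.4747 0.0947 0.0596] gap 0.0004 sides [43, 43, 43, 43] good [0.628 0.094 0.045] sidepx [359.1 223.9] R 0.484
stapler [356.3 251.9] X [ 0.4418 -0.0856  0.062 ] tri [ 0.4413 -0.0859  0.0584] gap 0.001 sides [43, 43, 43, 43] good [ 0.601 -0.081  0.045] sidepx [374.8 181.3] R 0.45
measure [452.7 234.4] X [ 0.4809 -0.3002  0.062 ] tri [ 0.481  -0.3015  0.0584] gap 0.0003 sides [41, 42, 42, 42] good [ 0.647 -0.308  0.045] sidepx [360.8 142.8] R 0.567
```

Heights, sizes and the two-view gaps all agree. I'll press the tape key first and check the force.

```bash
cat > press.py <<'E'
from bench import ctrl
import numpy as np,json
K=json.load(open("keys.json"))
def down():
    c=[np.array([[s,0,0],[0,-s,0],[0,0,-1.]]) for s in(1,-1)]
    q=ctrl.current_q(); x,y,_=ctrl.current_tool_pos()
    k=lambda R:(lambda j:1e9 if j is None else abs(np.array(j)-q).max())(ctrl.ik([.45,0,.16],R))
    return min(c,key=k)
def press(n,R):
    x,y,_=K[n]
    ctrl.goto([x,y,.16],R); ctrl.move_l([x,y,.075],.12); ctrl.sleep(.2)
    f0=np.array(ctrl.current_contact_force())
    hit=ctrl.move_l([x,y,.054],.02,contact_N=1.5); zc=ctrl.current_tool_pos()[2]
    ctrl.move_l([x,y,.0465],.02); ctrl.sleep(.3)
    print(n,"hit",hit,round(zc,4),"end",np.round(ctrl.current_tool_pos(),4),"F",np.round(np.array(ctrl.current_contact_force())-f0,1))
    ctrl.move_l([x,y,.16],.12); print("t",ctrl.current_t())
E
python3 - <<'E'
from press import *
ctrl.command_gripper(0.0); p=ctrl.current_tool_pos(); ctrl.move_l([p[0],p[1],.2])
R=down(); print(R[0,0]); press("tape",R)
E
```

```text
1.0
tape hit False 0.0541 end [0.4748 0.0945 0.0466] F [-0.1  0.8 -0.2]
t 8.675
```

No contact force was felt, so I'll look at what happened.

Run:
```python
from bench import ctrl
import cv2,numpy as np
from press import K
print(ctrl.current_grip_width(),ctrl.current_contact_force(),ctrl.current_tool_pos())
x,y,_=K["tape"]
ctrl.move_l([x,y,.07])
s=ctrl.read_camera("side");t=ctrl.read_camera("top")
ctrl.move_l([x,y,.16])
cv2.imwrite("pics/c1.png",np.hstack([cv2.resize(s[150:300,280:430],(400,400)),cv2.resize(t[180:300,220:340],(400,400))]))
```

```text
0.008096348155419493 [-0.25004193 -0.92648431 -0.30570085] [0.47432254 0.09443801 0.15941718]
```

View pics/c1.png

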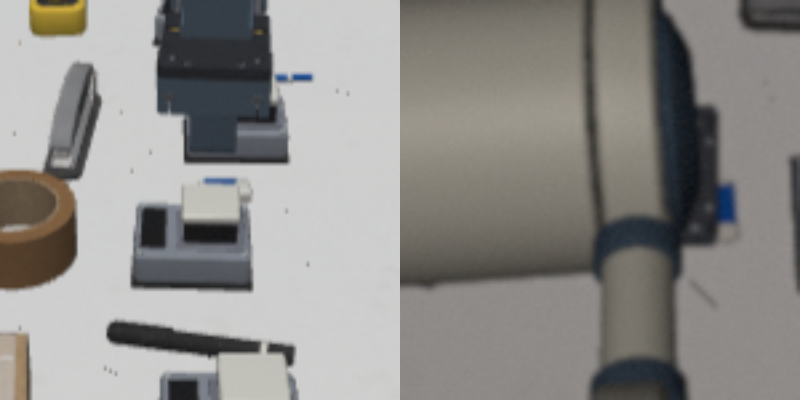

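The side view shows the fingertips clearly above the tape key: finger bottom edge at about px (351–369, 207), while the key is still up at about (359,225). In x and y the gripper is right, so the tip seems to be higher than reported. I'll measure that after it has settled.

Run:
```python
from bench import ctrl
import cv2,numpy as np
from press import K
from h import *
x,y,_=K["tape"];S=ctrl.camera_params("side")
ctrl.move_l([x,y,.07]); ctrl.sleep(.3)
p=ctrl.current_tool_pos(); print(p, np.round(ctrl.current_eef_rot(),3).tolist(),np.round(ctrl.current_q(),2))
print("expected tip px",proj(S,p))
s=ctrl.read_camera("side"); cv2.imwrite("pics/s2.png",s)
for uv in((351.3,207),(368.9,207)):
    o,d=ray(S,uv); print((o+d*((y+.012-o[1])/d[1])).round(4))
cv2.imwrite("pics/c2.png",cv2.resize(s[100:250,290:440],(600,600),interpolation=cv2.INTER_NEAREST))
```

```text
[0.47514183 0.094502   0.07053316] [[1.0, 0.0, 0.001], [0.0, -1.0, 0.0], [0.001, -0.0, -1.0]] [  4.18  25.34 103.59   0.    51.    94.18]
expected tip px [np.float64(359.0625685306094), np.float64(220.5611467432729)]
[0.4916 0.1065 0.1116]
[0.4563 0.1065 0.1133]
```

View pics/c2.png

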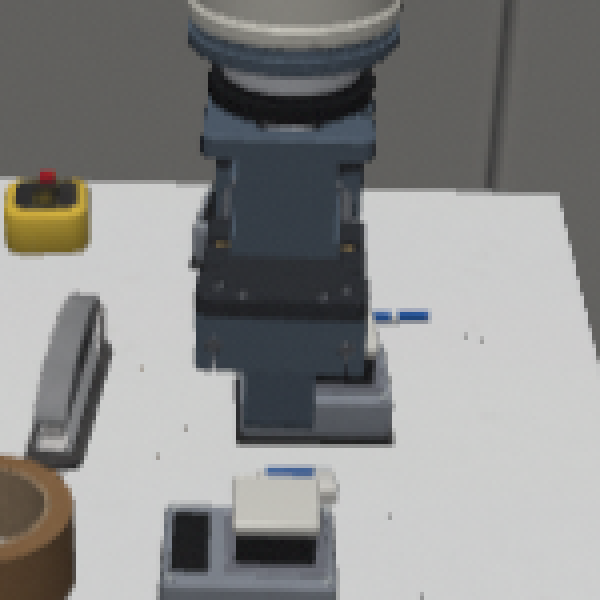

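The body bottom (z≈0.19) and fingertip (z≈0.112) measured in the side view both sit about 41 mm above the reported height, while x and y agree. So the reported z reads about 41 mm low and the surface has to be found by touch, with contact expected near reported z≈0.02. I'll descend slowly on the tape key.

```bash
cat > press2.py <<'E'
from press import *
def touch_press(n,R,zs,go=True):
    x,y,_=K[n]; P=lambda z:[x,y,z]
    if go: ctrl.goto(P(.11),R)
    ctrl.move_l(P(zs),.12); ctrl.sleep(.2); f0=np.array(ctrl.current_contact_force())
    F=lambda:np.round(np.array(ctrl.current_contact_force())-f0,1)
    hit=ctrl.move_l(P(.010),.012,contact_N=2.0); zc=ctrl.current_tool_pos()[2]; print(n,"hit",hit,round(zc,4),F(),"t",ctrl.current_t())
    if not hit or not .013<zc<.030: print("unexpected; holding"); return
    for d in(.007,.0115,.0145):
        ctrl.move_l(P(zc-d),.02); ctrl.sleep(.1); f=F(); print(d,np.round(ctrl.current_tool_pos()[2],4),f)
        if abs(f[2])>12: break
    ctrl.move_l(P(.11),.15); print("t",ctrl.current_t())
E
python3 - <<'E'
from press2 import *
touch_press("tape",np.array(ctrl.current_eef_rot()),.032,False)
from bench import ctrl
import cv2; cv2.imwrite("pics/s3.png",ctrl.read_camera("side"))
E
```

```text
tape hit True 0.0208 [ 1.3 -0.1  2.1] t 13.05
0.007 0.0138 [1.  0.2 1.1]
0.0115 0.0093 [-0.5 -0.5  3.4]
0.0145 0.0063 [-1.3 -0.5  8.8]
t 15.375
```

Contact came exactly where predicted and 8.8 N at the end means the key is seated. A quick look to confirm.

Run:
```python
import cv2,numpy as np
a,b=cv2.imread("pics/side0.png"),cv2.imread("pics/s3.png")
cv2.imwrite("pics/c3.png",np.hstack([cv2.resize(i[150:340,230:430],(400,380),interpolation=cv2.INTER_NEAREST) for i in(a,b)]))
```

```text
(no output)
```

View pics/c3.png

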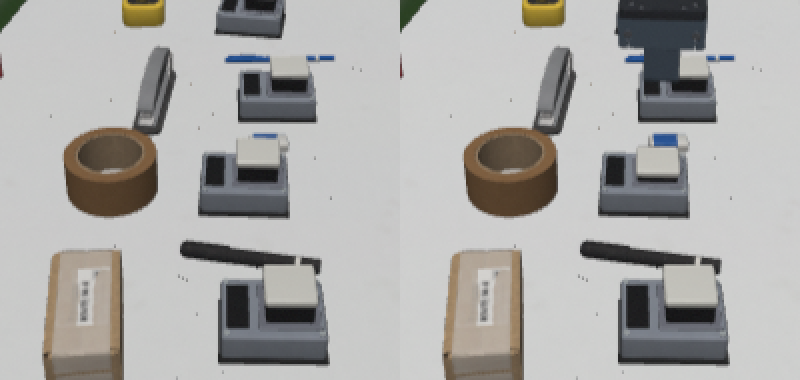

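The right half (after the press) shows the tape key down: its top moved from row ~150 to ~159 in the crop. Everything else is unchanged and the carton key is still up. Next is the measure key, then the stapler key if the measure press seats.

Run:
```python
from press2 import *
import cv2
R=np.array([[1,0,0],[0,-1,0],[0,0,-1.]])
touch_press("measure",R,.032)
cv2.imwrite("pics/s4.png",ctrl.read_camera("side"))
```

```text
measure hit True 0.0207 [ 0.8 -0.3  1.9] t 18.9
0.007 0.0137 [ 1.  -0.7  0.7]
0.0115 0.0092 [0.4 0.  2.3]
0.0145 0.0064 [-1.   1.4  9.3]
t 21.2167
```

The measure press gave the same signature and seated at 9.3 N. Now the stapler.

Run:
```python
from press2 import *
import cv2
R=np.array([[1,0,0],[0,-1,0],[0,0,-1.]])
touch_press("stapler",R,.032)
ctrl.move_l([.40,-.0856,.25],.2)
s=ctrl.read_camera("side"); a=cv2.imread("pics/side0.png")
cv2.imwrite("pics/c5.png",np.hstack([cv2.resize(i[120:340,230:430],(400,440),interpolation=cv2.INTER_NEAREST) for i in(a,s)])); print(ctrl.current_t())
```

```text
stapler hit True 0.0208 [ 2.  -0.2  2.1] t 24.15
0.007 0.0138 [ 0.8 -0.2  1.3]
0.0115 0.0093 [ 1.  -0.3  2.9]
0.0145 0.0063 [-0.2 -0.2  7.8]
t 26.475
27.4083
```

View pics/c5.png

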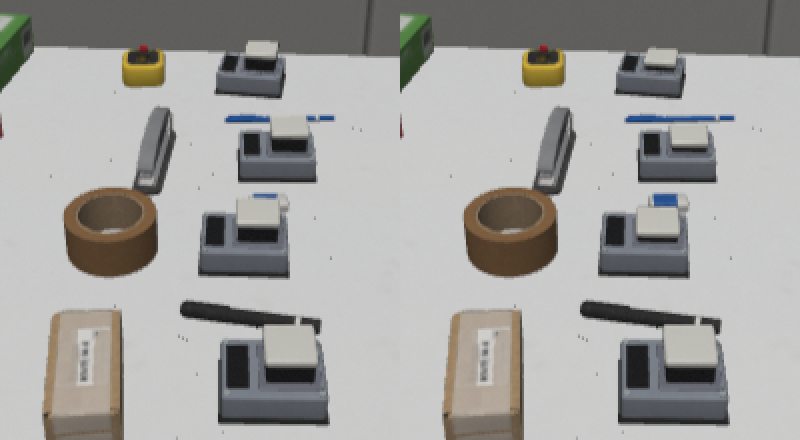

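The picture shows the measure, stapler and tape keys down, the carton key up and everything else unmoved. Handing in.

```bash
python3 -c "
from bench import ctrl
print(ctrl.sign_off())"
```

```text
the job is handed in; nothing more can be done
None
```

I pressed the tape, measure and stapler keys down to their stops in that order (8–9 N each), with the carton key left up and nothing else moved in the last picture, and handed the job in at about 27 s; the first tape attempt missed because the arm's reported height reads about 41 mm low, so I found each key by touch.

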